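# Check the square cutout of a laminate panel with its check plug

### The job

Check the square cutout of the panel clamped on the sloping fixture: turn the revolving plug rack until the large square plug stands at the pointer of the rack's foot, leaning towards you, and draw it out of its pocket. Push it square into the cutout, fully home with its collar flat on the panel, and leave it standing there. Leave the other plugs in the rack and do not shift the other things on the bench.

Things in the scene. Friction and masses are not known exactly. Their poses are not given: they have to be found in the camera images.
- plug: Large square check plug, steel, aluminium handle, 0.18 to 0.30 kg. From the foot up along its z axis: square shank 24 x 24 mm, 30 mm long (lowest 4 mm tapered to 18 mm), square collar 36 x 36 mm (z 30 to 36 mm), square handle 22 x 22 mm (z 36 to 80 mm), all with sides parallel to its x and y. Origin: centre of the foot's underside. No other plug in the rack has so large a square handle.
- plug_handle (a point): Middle of the large square plug's handle, 58 mm above its foot along its z axis. In the rack the plug sits loosely (1 mm play), collar on the pocket's mouth, z leaning 25 degrees from vertical, outward from the rack's axis; its y axis is level, along the rack's circumference, and its x axis points inward and up.
- rack_knob (a point): Centre of the rack's knob, 237 mm above the bench on the vertical axis about which the rack turns: black, round, upright, 48 mm diameter, 34 mm tall (17 mm above and below this point), above everything else on the rack. Turning it turns the rack. Gripped from above, it can be twisted round.
- rack: The turning part of the rack: grey disc, 108 mm radius, six blocks around it 60 degrees apart, each with a pocket leaning 25 degrees outward (mouths 158 mm above the bench, at 88 mm radius). No stops or clicks; light friction (0.06 N m); stays where it is left. Origin on its axis, 98 mm above the bench. The large square plug is on its -x side. Tops of the handles: 208 mm above the bench.
- rack_foot: The rack's foot, fixed to the bench: dark steel disc, 98 mm radius, with a stem in the middle that carries the rack, and with a pointer lying on the bench that sticks out from under the rack on one side, to 142 mm radius. Origin: centre of its underside, on the rack's axis. Its -x axis runs along the pointer, roughly towards the robot.
- cutout (a point): Centre of the square cutout's mouth on the upper face of the clamped panel, about 190 mm above the bench. z: the cutout's axis, out of the panel, leaning 25 degrees from vertical towards the front; x: up the slope; y: level. Its sides are parallel to x and y. 26 x 26 mm through the 6 mm panel, then a socket 26.5 x 26.5 mm; 42 mm deep in all. Panel: pinkish, 220 (x) x 236 (y) mm, fixed.
- seated_plug (a point): Top of the round check plug that already stands in a small round hole of the panel, fixed: collar 32 mm, handle 20 mm diameter, 50 mm tall above the panel, 70 mm up the slope and 45 mm to the right of the square cutout. Its axes are those of the cutout.
- clamp_top (a point): Rubber tip of the toggle clamp at the panel's upper edge, fixed: 88 mm up the slope from the square cutout; the clamp is up to 42 mm tall above the panel and runs on up the slope.
- clamp_side (a point): Rubber tip of the toggle clamp at the panel's left edge, fixed: 10 mm up the slope and 107 mm to the left of the square cutout; the clamp is up to 42 mm tall above the panel and runs on to the left.
- plug_small: The small square plug in the rack, to be left: collar 26 mm, handle 14 mm square, same lengths as the large one. Origin: centre of the foot's underside.
- plug_round: The round plug in the rack, to be left: collar 36 mm, handle 22 mm diameter, same lengths. Origin: centre of the foot's underside.
- plug_flat: The oblong plug in the rack, to be left: collar 38 x 26 mm, handle 26 x 12 mm, same lengths. Origin: centre of the foot's underside.
- micrometer: Digital micrometer lying on the bench in front, between the rack and the fixture, grey bow, black display housing, about 180 x 60 x 22 mm. Origin: on the bench at the middle of the bow; the spindle and thimble lie along its x axis, to x = 142 mm.
- slug: Loose disc cut from a panel, pinkish, 67 mm diameter, 6 mm thick, flat on the bench in front of the fixture. Origin: centre of its underside.
- bottle: White bottle with a black cap, 48 mm diameter, 100 mm tall, standing on the bench to the left. Origin: centre of its underside.
- tape: Roll of brown tape lying flat, 96 mm diameter, 24 mm tall, on the bench to the right, in front of the rack. Origin: centre of its underside.
- jar: Amber jar with a steel lid, 60 mm diameter, 70 mm tall, standing between the rack and the fixture, towards the back. Origin: centre of its underside.
- screwdriver: Screwdriver with a black handle, 190 mm long, lying on the bench to the right. Origin: under the middle of its length; handle towards its -x.
Not all that is in view belongs to the job. What is shaped like the plug but brown or yellow is not meant.

How it is judged (in metres and radians):
On the way:
1. the rack is turned so that the large square plug, still in its pocket, stands at the pointer of the foot (within 30 degrees) (x of plug in the frame of rack_foot below -0.065 m and height (world z) of plug below 0.139 m and distance between plug and rack_knob below 0.139 m), for 0.2 s.
At the end, for the whole second after the job is handed in: the large square plug stands released and at rest in the square cutout, its collar within 2 mm of the panel, its axis within 4 mm and 4.5 degrees of the cutout's (z of plug in the frame of cutout between -0.034 and -0.028 m and x of plug in the frame of cutout between -0.004 and 0.004 m and y of plug in the frame of cutout between -0.004 and 0.004 m and angle between the z axis of plug and the z axis of cutout, either way round below 0.08 rad and linear speed of plug below 0.01 m/s); the robot touches nothing.
It fails at once if another plug is drawn from the rack (height (world z) of any of plug_small, plug_round, plug_flat above 0.151 m).
It fails at once if another thing on the bench is shifted by more than 30 mm (distance of any of micrometer, slug, bottle, tape, jar, screwdriver from where it was at the start of the episode above 0.03 m).
It also fails if it takes over 72 s, if anything falls off the work surface, if the arm or the gripper's body presses on something with over 40 N, if the wrist force passes 120 N, or if a joint passes its speed limit or range.

### The arm

A 6-joint arm with a two-finger parallel gripper is mounted at the origin on the work surface. World frame = base frame: x ahead of the robot, y to its left, z up, the work surface at z = 0. Lengths are in m, angles in degrees, forces in N, time in s.
With the tool pointing down it reaches from about 0.25 to 0.725 m from the base axis. Payload 9.7 kg.
Tool frame: the origin (TCP) lies at the very end of the fingers, on their centre line; the grasp point (between the pads) lies 19 mm behind it; z points along the fingers, y is the line along which they close (so a half turn about z gives the same grasp; the last joint's range is limited). The gripper opens to 85 mm and grips with 20 to 120 N. Pads are 22 mm wide; open, the fingers measure 114 mm over their backs; the gripper's body (76 mm by 85 mm) begins 54 mm behind the grasp point. The pads swing forward as they close: fully open they stand 13 mm farther back than shut.
Start: joints at [70.015, 4.979, 10.078, 95.1, 0, 90], TCP at [0.188, 0.517, 0.211] pointing down, gripper open.
Joint ranges: [-179.16, 179.16], [-48.56, 103.87], [-65.8, 70.77], [-126.05, 130.52], [-82.76, 87.17], [-180, 180]. Speed limits (degrees/s): [127.2, 127.2, 147.25, 180, 180, 180].

### API

Orientations are given as [roll, pitch, yaw] about the fixed x, y, z axes, in that order (R = Rz(yaw) Ry(pitch) Rx(roll)).
In Python, from workcell import bot gives the robot as it stands.
- The arm moves only by the tool arm_command, never from a script. Its argument "series" is a list of rows, each a list of 4 numbers: the shift along the tool's x, y, z in m, then the turn about the tool's z in rad. A call has exactly 5 rows; each row is the pose to reach, as a shift and turn from the pose commanded when the call began, along the tool's axes at that moment; what a row does not reach only later rows make up. A row lasts 1/10 s, in which the tool goes at most 50 mm and 8.59 degrees, less where a joint would pass 70% of its speed; a pose out of reach is approached as far as the arm can. A call with a gripper value outside its range is refused whole. "hand" is the finger opening in m, from 0 to 0.0854, set as the call begins (left out, the last holds). The fingers move at their own pace and stop on an object; "grip_force" is the grip in N (left out, the last holds). Time passes only in rows, so rows that repeat a pose let the fingers close, or fill a call up. It gives the time, the measured TCP pose, the force, the opening and the grip force at its end, in the units of the state.
- bot.get_obs(): the state, without advancing time (a new reading comes with each control period).
- bot.camera(name): name is "side" or "top" or "wrist"; returns a dict with "color" (480x640x3 uint8, blue, green, red), "camera_matrix" (3x3 intrinsics, pixels), "xyz" and "orientation" of the camera in the world; the wrist camera has in their place "T_tool_cam" (4x4, takes a point from camera to tool coordinates, whose origin is the TCP and whose axes are the flange's). Camera axes: x right, y up, looking along -z (the intrinsics and any distortion apply to the point x, -y, -z); pixel columns grow to the right and rows downward; lengths in m; the calibration is good to about 2 mm. A picture is of the moment at which its call begins: read the wrist's pose just before it. There is no depth.
- bot.job_done(): hands the job in; it is judged then, once.
Trained networks look in the newest picture that a camera, given by its name, has taken for a name from the list of things; names that differ only in an ending like _2 or _b are one class to them, and where a whole thing is asked for, a point or a joint stands for the part that bears it (a point fixed in the world has none). Each returns a list of dicts, best first, with "confidence" (0 to 1); they miss things now and then, are a little off and sometimes report something else, mostly with a low value. They report only what shows in the picture. A call takes as long as a camera call. They do not tell look-alikes from the thing itself.
- bot.find_in(camera, target): "location" ([column, row] in pixels, amid what is visible of it).
- bot.mark_of(camera, target): "location" ([column, row] in pixels: a listed point, or the origin of a listed thing).
The state is a dict: "time": time; "q": joint angles; "qd": joint speeds; "joint_efforts": joint torques, N m; "ee_pos": TCP position; "tcp_rot": TCP orientation; "wrist_force": force on the tool from outside, world axes, zero at the start; "torque": the same for the moment, N m; "opening": finger opening in m; "grasp_force": force on a finger pad.
Only numpy, scipy, OpenCV 4.12 (cv2) and the standard library are available. Lean on these libraries where they do the work, as an engineer would, in place of code of your own. Each camera call takes 0.05 s, during which the arm holds its last target. There are 200 camera calls.

## Working session

There is one attempt and no reset: what is moved stays moved. The work goes in short steps, Python scripts to look and compute and a tool call to move; the robot and the scene stay as the last step left them, time stands still between calls to the robot, and variables do not carry over. Pictures are saved under pics/ and viewed, at most 10 in all, crops included, and the job is handed in when it is done.

Besides the shell and the picture viewer there is one more tool, called as name([rows], argument=value, ...), one row to a line, values as JSON. arm_command: Moves the arm, as the interface text tells. Its arguments: {"type":"object","properties":{"series":{"type":"array"},"hand":{"type":"number"},"grip_force":{"type":"number"}},"required":["series"]}

```bash
mkdir -p pics; ls
cat > h.py <<'E'
import numpy as np, cv2
from workcell import bot
from scipy.spatial.transform import Rotation as R
def Rm(o):
    o=np.array(o,float)
    return o if o.shape==(3,3) else (R.from_quat(o).as_matrix() if o.size==4 else R.from_euler('xyz',o,degrees=True).as_matrix())
def cam(name):
    o=bot.get_obs(); c=bot.camera(name)
    if 'T_tool_cam' in c:
        T=np.array(c['T_tool_cam']); Rt=Rm(o['tcp_rot'])
        c['R']=Rt@T[:3,:3]; c['t']=np.array(o['ee_pos'])+Rt@T[:3,3]
    else: c['R']=Rm(c['orientation']); c['t']=np.array(c['xyz'])
    c['K']=np.array(c['camera_matrix']); return c
def ray(c,uv):
    p=np.linalg.inv(c['K'])@[uv[0],uv[1],1]; d=c['R']@(p*[1,-1,-1]); return c['t'],d/np.linalg.norm(d)
def atz(c,uv,z):
    t,d=ray(c,uv); return t+d*(z-t[2])/d[2]
def proj(c,P):
    p=c['R'].T@(np.array(P)-c['t']); p=c['K']@(p*[1,-1,-1]); return p[:2]/p[2]
def tri(rs):
    A=np.zeros((3,3));b=np.zeros(3)
    for t,d in rs: M=np.eye(3)-np.outer(d,d); A+=M;b+=M@t
    X=np.linalg.solve(A,b); return X,[float(np.linalg.norm((np.eye(3)-np.outer(d,d))@(X-t))) for t,d in rs]
E
python3 - <<'E'
from h import *
np.set_printoptions(precision=4,suppress=True)
print(bot.get_obs())
C={}
for n in('side','top','wrist'):
    c=C[n]=cam(n); cv2.imwrite(f'pics/{n}0.png',c['color']); print(n,c['K'].tolist(),c['t'],c['R'].tolist(),[k for k in c])
    for t in('plug','plug_handle','rack_knob','rack','rack_foot','cutout','seated_plug','clamp_top','clamp_side','plug_small','plug_round','plug_flat','micrometer','slug','bottle','tape','jar','screwdriver'):
        r=bot.mark_of(n,t); print(n,t,[(np.round(x['location'],1).tolist(),round(x['confidence'],2)) for x in r[:3]])
E
```

```text
pics
{'time': 0.0, 'q': array([70.0163,  5.011 , 10.0341, 95.0999,  0.0001, 90.001 ]), 'qd': array([ 0.0708,  0.053 , -0.0895,  0.0085,  0.0368,  0.054 ]), 'joint_efforts': array([ -0.0029, -52.0391,  46.4801,   0.0164,  -0.0002,   0.    ]), 'ee_pos': array([0.1879, 0.5166, 0.2105]), 'tcp_rot': array([-179.9232,   -0.0001,  160.0153]), 'wrist_force': array([ 0.5909, -0.1029,  0.2711]), 'torque': array([ 0.023 ,  0.012 , -0.0166]), 'grasp_force': 0.0, 'opening': 0.08543299084293579}
side [[444.0335350163752, 0.0, 313.1508539287128], [0.0, 444.0335350163752, 248.40830251326997], [0.0, 0.0, 1.0]] [ 0.1522 -0.8419  1.1132] [[0.9004389094217363, 0.3188595313056626, -0.295868838668298], [-0.4349666922964496, 0.6542359339579915, -0.6186916189110698], [-0.003707693633505038, 0.6857870967097937, 0.7277927665168653]] ['color', 'camera_matrix', 'xyz', 'orientation', 'R', 't', 'K']
side plug [([436.7, 353.5], 0.78), ([281.1, 343.1], 0.75), ([363.2, 315.1], 0.52)]
side plug_handle [([299.3, 329.7], 0.7), ([362.3, 312.4], 0.61), ([431.5, 379.5], 0.58)]
side rack_knob [([380.7, 274.1], 0.71)]
side 
[... 2122 characters left out ...]
6, 235.41501038984606], [0.0, 0.0, 1.0]] [0.1246 0.54   0.3747] [[0.3410521461570001, -0.9062363108367353, -0.24983831275992882], [0.9400443096366469, 0.3286846598911711, 0.09101148428624349], [-0.0003598909060596169, -0.2658987462799493, 0.9640008958529481]] ['color', 'camera_matrix', 'T_tool_cam', 'R', 't', 'K']
wrist plug [([288.0, 406.0], 0.3)]
wrist plug_handle []
wrist rack_knob []
wrist rack []
wrist rack_foot []
wrist cutout []
wrist seated_plug []
wrist clamp_top []
wrist clamp_side []
wrist plug_small []
wrist plug_round []
wrist plug_flat []
wrist micrometer []
wrist slug [([110.8, 431.1], 0.91)]
wrist bottle [([286.2, 403.7], 0.43)]
wrist tape []
wrist jar []
wrist screwdriver []
```

View pics/top0.png

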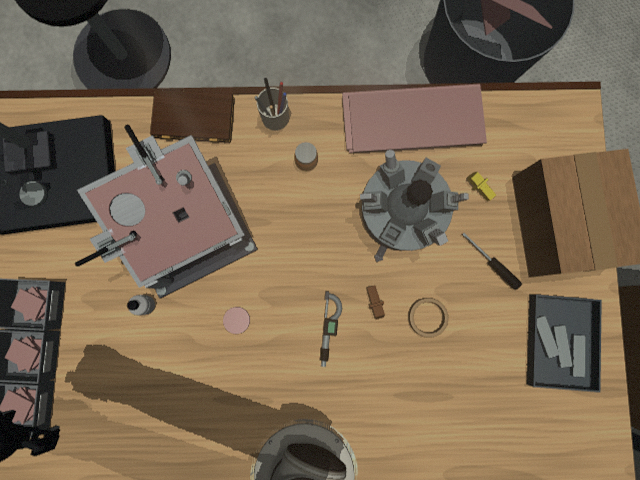

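View pics/side0.png

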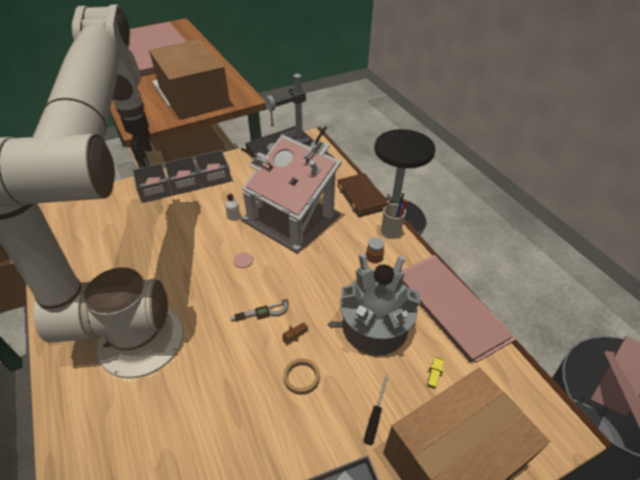

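Run:
```python
from h import *
np.set_printoptions(precision=4,suppress=True)
T=cam('top');S=cam('side')
print('knob',tri([ray(T,(417.6,192.6)),ray(S,(380.7,274.1))]),atz(T,(417.6,192.6),.237),atz(S,(380.7,274.1),.237))
print('cut',tri([ray(T,(179.2,211.5)),ray(S,(291.8,181.5))]),atz(T,(179.2,211.5),.19),atz(S,(291.8,181.5),.19))
print('seated',tri([ray(T,(182.1,179.1)),ray(S,(312.3,163.))]))
print('clampside',tri([ray(T,(132.9,231.5)),ray(S,(271.6,166.9))]))
print('foot S',atz(S,(372.2,324.6),0),'rack S',atz(S,(375.3,306.3),.098),'rack T',atz(T,(405.3,207.),.098))
k=atz(T,(417.6,192.6),.237)
for h in [(485.1,189.5),(373.3,292.4),(440.2,236.8)]:
    p=atz(T,h,.158+.022*.906); print('handle',h,p,p[:2]-k[:2],np.degrees(np.arctan2(*(p-k)[1::-1])),np.hypot(*(p-k)[:2]))
```

```text
knob (array([ 0.6298, -0.2522,  0.2328]), [0.0024225077275643186, 0.0024225077275642068]) [ 0.6312 -0.2523  0.237 ] [ 0.625  -0.2547  0.237 ]
cut (array([0.6059, 0.2592, 0.1813]), [0.005004535273377627, 0.005004535273377512]) [0.6092 0.2554 0.19  ] [0.5968 0.2498 0.19  ]
seated (array([0.6647, 0.2332, 0.2538]), [0.00016809827864876846, 0.0001680982786489383])
clampside (array([0.567 , 0.3541, 0.1902]), [0.0003547474173069231, 0.0003547474173067672])
foot S [ 0.6271 -0.2515  0.    ] rack S [ 0.6244 -0.2552  0.098 ] rack T [ 0.6271 -0.2512  0.098 ]
handle (485.1, 189.5) [ 0.6482 -0.4145  0.1779] [ 0.017  -0.1622] -84.03292279138398 0.16306314048766063
handle (373.3, 292.4) [ 0.4271 -0.1599  0.1779] [-0.2042  0.0924] 155.65093224927043 0.22409317179635166
handle (440.2, 236.8) [ 0.5448 -0.31    0.1779] [-0.0864 -0.0577] -146.27076586389336 0.10389327825519233
```

Run:
```python
import cv2,numpy as np
a=cv2.imread('pics/top0.png')[145:270,350:475];b=cv2.imread('pics/side0.png')[250:360,320:430]
a=cv2.resize(a,(400,400),interpolation=3);b=cv2.resize(b,(400,400),interpolation=3)
cv2.imwrite('pics/rackcrop.png',np.hstack([a,b]))
```

```text
(no output)
```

View pics/rackcrop.png

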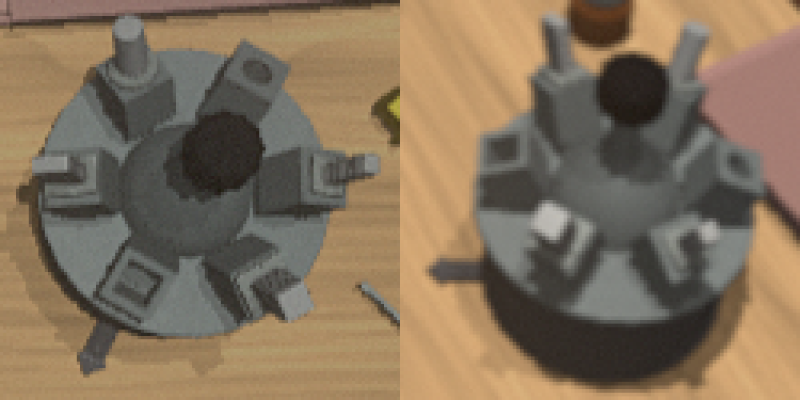

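Top view: the rack is at about (410,205). The large square plug is at (440,237) and its pointer tip at (378,259). The square cutout is at (180,214), and the brown (375,300) and yellow (482,185) pieces are decoys. I'll move over the panel to look closer.

arm_command([
  [0,0,-0.05,-0.15],
  [0,0,-0.1,-0.3],
  [-0.02,-0.005,-0.12,-0.45],
  [-0.065,-0.015,-0.12,-0.6],
  [-0.11,-0.025,-0.12,-0.75],
], hand=0.0854)

```text
time: 3.45
ee_pos: [0.28, 0.4582, 0.3319]
tcp_rot: [179.9, 0.1, -157.8]
wrist_force: [1.1, 1.0, -0.2]
opening: 0.0853
grasp_force: 0.0
```

```bash
cat >> h.py <<'E'
def go(P,yaw=None):
    "tool shift/turn from the current pose to world P, yaw deg"
    o=bot.get_obs(); Rt=Rm(o['tcp_rot']); y0=o['tcp_rot'][2]
    d=Rt.T@(np.array(P)-o['ee_pos']); a=0 if yaw is None else np.radians((y0-yaw+180)%360-180)
    print('t',o['time'],'pos',np.round(o['ee_pos'],4),'rot',np.round(o['tcp_rot'],2),'shift',np.round(d,4),'turn',round(a,4),'rows',round(np.linalg.norm(d)/.05,1),'q',np.round(o['q'],0))
E
python3 - <<'E'
from h import *
go([.60,.255,.33],205)
S=cam('side');T=cam('top')
f=np.array([.6275,-.2525])
for c,uv in((T,(378.1,259)),(S,(328.3,324.3))):
    p=atz(c,uv,.004); print(p,np.degrees(np.arctan2(p[1]-f[1],p[0]-f[0])),np.hypot(*(p[:2]-f)))
E
```

```text
t 3.45 pos [0.28   0.4582 0.3319] rot [ 1.7994e+02  8.0000e-02 -1.5783e+02] shift [-0.2197 -0.3089  0.0019] turn -0.0493 rows 7.6 q [ 59.   8.  27. 109.   0.  36.]
[ 0.51316607 -0.19486509  0.004     ] 153.24765771675482 0.12803917838789525
[ 0.50932433 -0.19606792  0.004     ] 154.4742608582228 0.13095827492592865
```

arm_command([
  [-0.028,-0.04,0,-0.05],
  [-0.056,-0.08,0,-0.05],
  [-0.085,-0.12,0,-0.05],
  [-0.114,-0.16,0,-0.05],
  [-0.142,-0.2,0,-0.05],
])

```text
time: 4.05
ee_pos: [0.4865, 0.324, 0.3312]
tcp_rot: [180.0, 0.0, -155.5]
wrist_force: [0.6, 1.0, 0.6]
opening: 0.0851
grasp_force: 0.0
```

arm_command([
  [-0.028,-0.04,0,0],
  [-0.056,-0.08,0,0],
  [-0.08,-0.11,0,0],
  [-0.08,-0.11,0,0],
  [-0.08,-0.11,0,0],
])

```text
time: 4.55
ee_pos: [0.6044, 0.2581, 0.3298]
tcp_rot: [180.0, -0.1, -155.5]
wrist_force: [-0.7, -0.4, -0.4]
opening: 0.0848
grasp_force: 0.0
```

Run:
```python
from h import *
np.set_printoptions(precision=4,suppress=True)
c=cam('wrist'); cv2.imwrite('pics/panel.png',c['color'])
for t in('cutout','seated_plug'):
    for x in bot.mark_of('wrist',t)[:3]: print(t,x['location'],x['confidence'],atz(c,x['location'],.19 if t=='cutout' else .265))
go([.628,-.2525,.33],205)
import pickle; pickle.dump(c,open('panel.pkl','wb'))
```

```text
cutout [318.0, 209.0] 0.73 [0.5994 0.2506 0.19  ]
cutout [441.6, 220.4] 0.42 [0.564  0.3526 0.19  ]
seated_plug [247.4, 295.3] 0.95 [0.6613 0.226  0.265 ]
t 4.7 pos [0.6027 0.2591 0.3321] rot [ 179.99    0.06 -155.37] shift [ 0.1903 -0.4756  0.0018] turn -0.0064 rows 10.2 q [ 23.  29.  54. 115.   0.  -1.]
```

View pics/panel.png

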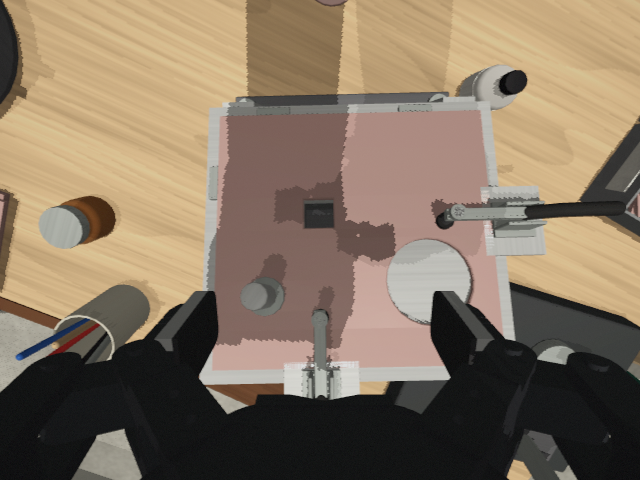

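Run:
```python
from h import *
import pickle
from scipy.optimize import least_squares
np.set_printoptions(precision=4,suppress=True)
c=pickle.load(open('panel.pkl','rb')); im=c['color']
roi=cv2.cvtColor(im,cv2.COLOR_BGR2GRAY)[190:240,290:350]
m=(roi<65).astype(np.uint8); n,l,st,ce=cv2.connectedComponentsWithStats(m); i=1+np.argmax(st[1:,4]); print(st[i],ce[i])
cs,_=cv2.findContours((l==i).astype(np.uint8),0,1); r=cv2.minAreaRect(cs[0]); print(r)
uv=np.array(r[0])+[290.0,190.0]
# pink panel mask -> right/left edges
hsv=cv2.cvtColor(im,cv2.COLOR_BGR2HSV); pk=((hsv[...,0]<8)|(hsv[...,0]>172))&(hsv[...,1]>35)
L=[];Rr=[]
for v in range(120,360,8):
    xs=np.where(pk[v,195:520])[0]+195; L.append((xs.min(),v));Rr.append((xs.max(),v))
print(L[::4],Rr[::4])
def P(p,th,loc):
    ct,s=np.cos(np.radians(25)),np.sin(np.radians(25)); a=np.radians(th)
    up=np.array([np.cos(a)*ct,np.sin(a)*ct,s]);y=np.array([-np.sin(a),np.cos(a),0]);z=np.cross(up,y)
    return p+up*loc[0]+y*loc[1]+z*loc[2]
obs=[((0,0,0),uv),((.07,-.045,.05),(255,296))]
def f(q): return np.concatenate([proj(c,P(q[:3],q[3],a))-b for a,b in obs]+[[(q[2]-.19)*1000]])
s=least_squares(f,[.6,.25,.19,24]); print(s.x,s.fun)
q=s.x
for d in((0,0,-.006),(-.013,-.013,0),(.013,.013,0),(.088,0,0),(.01,.107,0),(-.1,-.118,0)): print(d,proj(c,P(q[:3],q[3],d)))
T=cam('top');S=cam('side')
for cc in(T,S): print(proj(cc,P(q[:3],q[3],(0,0,0))),proj(cc,P(q[:3],q[3],(.07,-.045,.05))))
```

```text
[ 14  13  30  25 732] [28.7418 25.1189]
((28.5, 25.0), (24.0, 29.0), 90.0)
[(np.int64(220), 120), (np.int64(219), 152), (np.int64(218), 184), (np.int64(219), 216), (np.int64(217), 248), (np.int64(216), 280), (np.int64(217), 312), (np.int64(215), 344)] [(np.int64(480), 120), (np.int64(483), 152), (np.int64(486), 184), (np.int64(437), 216), (np.int64(485), 248), (np.int64(496), 280), (np.int64(500), 312), (np.int64(433), 344)]
[ 0.6032  0.2535  0.1896 25.1763] [ 0.8083 -0.7967 -0.6493  0.7164 -0.4149]
(0, 0, -0.006) [319.4254 215.7439]
(-0.013, -0.013, 0) [304.2936 199.8525]
(0.013, 0.013, 0) [334.54   228.7615]
(0.088, 0, 0) [320.2367 318.199 ]
(0.01, 0.107, 0) [443.5953 224.081 ]
(-0.1, -0.118, 0) [189.4165 109.0833]
[180.1033 214.2525] [181.9101 179.7165]
[293.1079 180.4594] [311.404  161.0136]
```

arm_command([
  [0.018,-0.045,0,0],
  [0.037,-0.092,0,0],
  [0.055,-0.138,0,0],
  [0.073,-0.184,0,0],
  [0.092,-0.23,0,0],
])

```text
time: 5.3
ee_pos: [0.6149, 0.0098, 0.3322]
tcp_rot: [-180.0, 0.1, -155.3]
wrist_force: [1.0, 0.7, -1.1]
opening: 0.0854
grasp_force: 0.0
```

arm_command([
  [0.018,-0.046,0,0],
  [0.037,-0.092,0,0],
  [0.055,-0.138,0,0],
  [0.074,-0.184,0,0],
  [0.093,-0.23,0,0],
])

```text
time: 5.8
ee_pos: [0.6263, -0.238, 0.3325]
tcp_rot: [-179.9, 0.1, -155.4]
wrist_force: [1.2, -0.5, -0.2]
opening: 0.0854
grasp_force: 0.0
```

Run:
```python
from h import *
np.set_printoptions(precision=4,suppress=True)
c=cam('wrist'); cv2.imwrite('pics/rack1.png',c['color'])
for t in('rack_knob','plug_handle'):
    for x in bot.mark_of('wrist',t)[:4]: print(t,x['location'],x['confidence'],atz(c,x['location'],.237 if t=='rack_knob' else .183))
go([.628,-.2525,.33],205)
```

```text
rack_knob [298.8, 228.0] 0.82 [ 0.6326 -0.2556  0.237 ]
plug_handle [237.0, 170.8] 0.75 [ 0.6223 -0.3225  0.183 ]
plug_handle [437.2, 57.1] 0.68 [ 0.4717 -0.2095  0.183 ]
plug_handle [292.2, 93.5] 0.64 [ 0.545  -0.3039  0.183 ]
plug_handle [140.3, 147.4] 0.59 [ 0.6383 -0.4043  0.183 ]
t 5.95 pos [ 0.6266 -0.2393  0.3303] rot [ 179.97   -0.04 -155.61] shift [ 0.0041 -0.0126  0.0003] turn -0.0106 rows 0.3 q [-21.  32.  59. 117.  -0. -45.]
```

View pics/rack1.png

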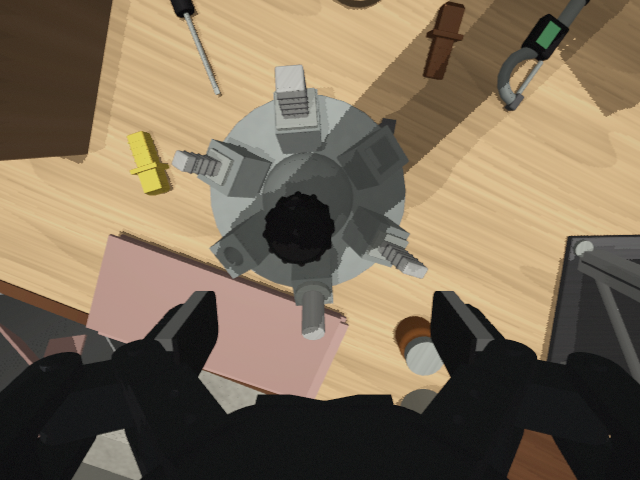

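Wrist view: the large square handle is at (291,90), the knob at (299,228) and the pointer near (390,122). I'll descend on the knob.

arm_command([
  [0.003,-0.015,0.02,0],
  [0.003,-0.015,0.06,0],
  [0.003,-0.015,0.09,0],
  [0.003,-0.015,0.108,0],
  [0.003,-0.015,0.108,0],
])

```text
time: 6.45
ee_pos: [0.6294, -0.2496, 0.2213]
tcp_rot: [179.9, -0.1, -155.3]
wrist_force: [0.1, -0.0, 0.2]
opening: 0.0849
grasp_force: 0.0
```

arm_command([
  [0,0,0,0],
  [0,0,0,0],
  [0,0,0,0],
  [0,0,0,0],
  [0,0,0,0],
], hand=0.04, grip_force=40)

```text
time: 6.95
ee_pos: [0.6328, -0.2552, 0.227]
tcp_rot: [-179.4, 0.3, -155.5]
wrist_force: [7.7, -12.8, 9.0]
opening: 0.044
grasp_force: 39.5
```

arm_command([
  [0,0,0,0],
  [0,0,0,0],
  [0,0,0,0],
  [0,0,0,0],
  [0,0,0,0],
])

```text
time: 7.45
ee_pos: [0.6328, -0.2552, 0.227]
tcp_rot: [-179.4, 0.3, -155.5]
wrist_force: [8.6, -13.1, 8.3]
opening: 0.0442
grasp_force: 39.5
```

arm_command([
  [-0.001,-0.004,-0.004,0.0],
  [-0.001,-0.004,-0.004,0.12],
  [-0.001,-0.004,-0.004,0.25],
  [-0.001,-0.004,-0.004,0.38],
  [-0.001,-0.004,-0.004,0.5],
])

```text
time: 7.95
ee_pos: [0.6328, -0.2555, 0.2273]
tcp_rot: [-180.0, -0.1, 175.6]
wrist_force: [-2.7, -1.4, -4.9]
opening: 0.0433
grasp_force: 46.5
```

arm_command([
  [0,0,0,0.12],
  [0,0,0,0.24],
  [0,0,0,0.36],
  [0,0,0,0.48],
  [0,0,0,0.48],
])

```text
time: 8.45
ee_pos: [0.6327, -0.2557, 0.2273]
tcp_rot: [-179.9, -0.0, 148.3]
wrist_force: [-2.4, -3.1, -2.8]
opening: 0.0438
grasp_force: 46.6
```

Run:
```python
from h import *
np.set_printoptions(precision=4,suppress=True)
c=cam('wrist'); a=c['color']; t=cam('top'); b=cv2.resize(t['color'][145:270,340:475],None,fx=3.5,fy=3.5,interpolation=3)
a=cv2.resize(a,(320,240)); b[:0]; w=np.zeros((480,800,3),np.uint8); w[:240,:320]=a; w[:b.shape[0],320:320+b.shape[1]]=b; cv2.imwrite('pics/turned.png',w)
o=bot.get_obs();k=o['ee_pos']
for n,cc in(('wrist',c),('top',t)):
    for x in bot.mark_of(n,'plug_handle')[:4]:
        p=atz(cc,x['location'],.1834); d=p-k; print(n,x['location'],round(x['confidence'],2),p,np.hypot(*d[:2]),np.degrees(np.arctan2(d[1],d[0])))
print(o['time'],k,o['tcp_rot'],o['wrist_force'],o['opening'])
```

```text
wrist [190.1, 333.0] 0.66 [ 0.6344 -0.3591  0.1834] 0.10342612048342859 -89.09850021066889
wrist [308.4, 72.8] 0.64 [ 0.5428 -0.21    0.1834] 0.10088253032785545 153.09274217887827
top [392.9, 239.1] 0.57 [ 0.5411 -0.2056  0.1834] 0.10446509170035781 151.34808014331654
top [372.5, 295.9] 0.47 [ 0.4196 -0.1573  0.1834] 0.23478193424100863 155.23396178665274
8.55 [ 0.6327 -0.2557  0.2273] [-179.9338   -0.0105  148.6127] [-2.1946 -5.1344 -3.0595] 0.043265305112318
```

View pics/turned.png

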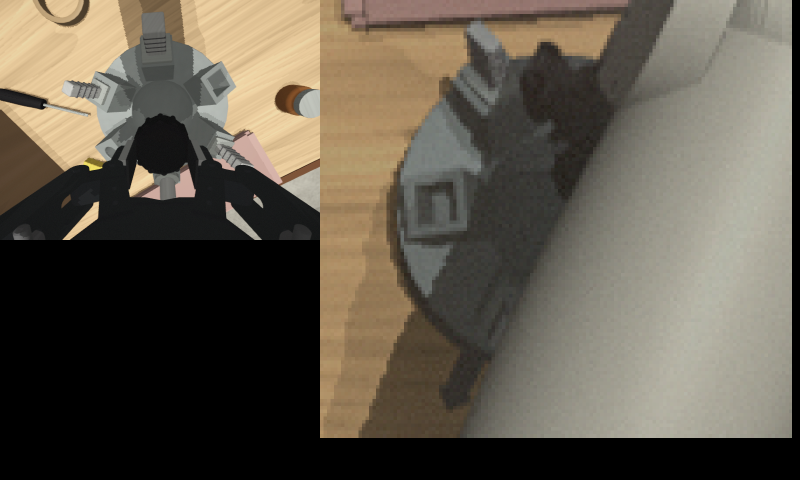

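The square plug now stands at the pointer, at a bearing of about 153°. I'll release the knob and rise to look.

arm_command([
  [0,0,0,0],
  [0,0,0,0],
  [0,0,0,0],
  [0,0,-0.03,0],
  [0,0,-0.06,0],
], hand=0.0854)

```text
time: 9.15
ee_pos: [0.6326, -0.2545, 0.2875]
tcp_rot: [180.0, -0.1, 148.5]
wrist_force: [-0.0, -1.7, 0.9]
opening: 0.0854
grasp_force: 0.0
```

arm_command([
  [0.02,0,-0.03,0],
  [0.05,0,-0.04,-0.07],
  [0.05,0,-0.04,-0.07],
  [0.05,0,-0.04,-0.07],
  [0.05,0,-0.04,-0.07],
])

```text
time: 9.65
ee_pos: [0.5908, -0.2291, 0.3266]
tcp_rot: [180.0, -0.0, 152.4]
wrist_force: [-0.5, -0.5, 0.1]
opening: 0.0852
grasp_force: 0.0
```

Run:
```python
from h import *
np.set_printoptions(precision=4,suppress=True)
c=cam('wrist'); cv2.imwrite('pics/above.png',c['color'])
import pickle; pickle.dump(c,open('above.pkl','wb'))
o=bot.get_obs();k=np.array([.6327,-.2557,0])
for x in bot.mark_of('wrist','plug_handle')[:4]:
        p=atz(c,x['location'],.1834); d=p-k; print(x['location'],round(x['confidence'],2),p,np.hypot(*d[:2]),np.degrees(np.arctan2(d[1],d[0])))
for x in bot.mark_of('wrist','rack_knob')[:4]: print(x['location'],atz(c,x['location'],.237))
print(o['time'],o['ee_pos'],o['tcp_rot'],o['wrist_force'],o['opening'])
for b in (150,153,156):
  a=np.radians(b);u=np.array([np.cos(a),np.sin(a),0]);s,ct=np.sin(np.radians(25)),np.cos(np.radians(25));ax=u*s+[0,0,ct];y=np.array([u[1],-u[0],0]);xx=np.cross(y,ax)
  M=k+u*.088+[0,0,.158]
  print(b,[proj(c,M+ax*.050+xx*i*.011+y*j*.011).round(1).tolist() for i,j in((1,1),(1,-1),(-1,-1),(-1,1))])
```

```text
[205.7, 316.6] 0.92 [ 0.6249 -0.3734  0.1834] 0.11792417210310098 -93.77225820559275
[299.1, 45.7] 0.69 [ 0.4615 -0.1834  0.1834] 0.1858093471145487 157.09453689155913
[319.0, 297.1] [ 0.6348 -0.2562  0.237 ]
9.7 [ 0.5909 -0.2292  0.3263] [179.9952  -0.0581 152.4205] [-0.3764 -0.4658  0.0902] 0.08522778192589543
150 [[338.1, 161.5], [309.7, 160.2], [311.0, 133.6], [339.0, 134.8]]
153 [[331.4, 160.6], [303.0, 160.9], [303.0, 134.2], [331.1, 133.9]]
156 [[324.7, 160.1], [296.3, 161.9], [295.1, 135.2], [323.1, 133.4]]
```

View pics/above.png

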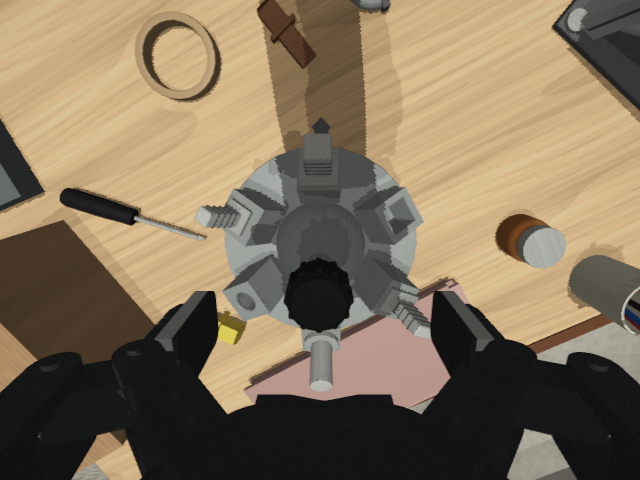

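The large square handle is centred at (318,147), in line with the pointer tip at (320,122), at a bearing of about 152.6°. Now I'll descend on the handle.

arm_command([
  [0.04,-0.004,0,0],
  [0.053,-0.0045,0.03,-0.003],
  [0.053,-0.0045,0.07,-0.003],
  [0.053,-0.0045,0.11,-0.003],
  [0.053,-0.0045,0.12,-0.003],
])

```text
time: 10.3
ee_pos: [0.5397, -0.2079, 0.2021]
tcp_rot: [-180.0, -0.4, 152.6]
wrist_force: [0.2, -0.0, -0.5]
opening: 0.0855
grasp_force: 0.0
```

arm_command([
  [0,0,0.015,0],
  [0,0,0.03,0],
  [0,0,0.036,0],
  [0,0,0.036,0],
  [0,0,0.036,0],
])

```text
time: 10.8
ee_pos: [0.5418, -0.2087, 0.1723]
tcp_rot: [180.0, 0.1, 152.6]
wrist_force: [-0.3, 0.2, -0.2]
opening: 0.0852
grasp_force: 0.0
```

Run:
```python
from h import *
c=cam('wrist'); cv2.imwrite('pics/grasp.png',c['color'])
go([.5417,-.2085,.170],152.6); o=bot.get_obs(); print(o['wrist_force'],o['opening'])
```

```text
t 10.85 pos [ 0.5418 -0.2087  0.1724] rot [1.7999e+02 8.0000e-02 1.5261e+02] shift [0.0002 0.0001 0.0024] turn 0.0002 rows 0.0 q [-21.   8.  10.  91.  -0.   6.]
[-0.15729527  0.06500394  0.36851054] 0.08543671123101018
```

View pics/grasp.png

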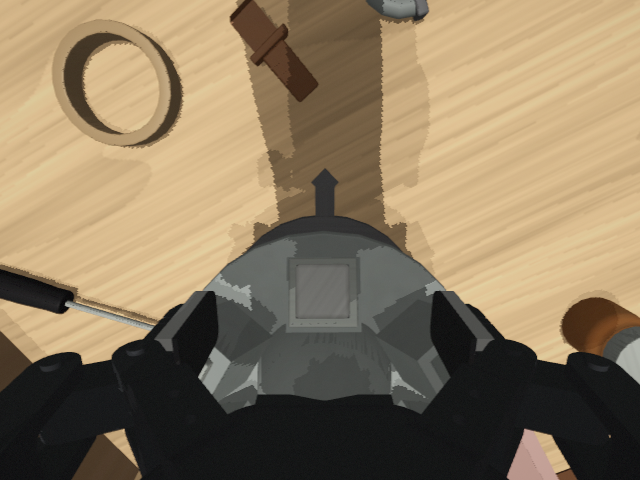

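The handle is centred between the pads at (323,290), so I'll close on it.

arm_command([
  [0,0,0.001,0],
  [0,0,0.001,0],
  [0,0,0.001,0],
  [0,0,0.001,0],
  [0,0,0.001,0],
], hand=0.015, grip_force=70)

```text
time: 11.35
ee_pos: [0.5414, -0.2084, 0.1706]
tcp_rot: [180.0, 0.0, 152.6]
wrist_force: [0.6, -0.5, 1.5]
opening: 0.0201
grasp_force: 69.9
```

arm_command([
  [0,0,0,0],
  [0,0,0,0],
  [0,0,0,0],
  [0,0,0,0],
  [0,0,0,0],
])

```text
time: 11.85
ee_pos: [0.5414, -0.2084, 0.1705]
tcp_rot: [180.0, 0.0, 152.6]
wrist_force: [-1.2, 0.7, 5.3]
opening: 0.0199
grasp_force: 70.5
```

arm_command([
  [0.0021,0,-0.0045,0],
  [0.0063,0,-0.0136,0],
  [0.0106,0,-0.0227,0],
  [0.0148,0,-0.0317,0],
  [0.019,0,-0.0408,0],
])

```text
time: 12.35
ee_pos: [0.5237, -0.1994, 0.2119]
tcp_rot: [-180.0, -0.0, 152.6]
wrist_force: [0.3, 0.4, -2.9]
opening: 0.0199
grasp_force: 69.6
```

arm_command([
  [0.0085,0,-0.018,0],
  [0.017,0,-0.04,0],
  [0.017,0,-0.08,0],
  [0.017,0,-0.12,0],
  [0.017,0,-0.15,0],
])

```text
time: 12.85
ee_pos: [0.5085, -0.1915, 0.3641]
tcp_rot: [180.0, 0.1, 152.6]
wrist_force: [0.3, -0.1, -2.4]
opening: 0.0204
grasp_force: 69.6
```

Run:
```python
from h import *
o=bot.get_obs(); print(o['wrist_force'],o['torque'],o['opening'])
a=np.radians(25.);u=-np.array([np.cos(a),np.sin(a),0]);C=np.array([.6032,.2535,.1896])
# grasp offset: TCP relative to collar-seat point (mouth) in rack: 0.1025-0.088 outward, .1705-.158 up
for lift in(.05,.1): 
    P=C+u*.0145+[0,0,.0125]+lift*(u*.4226+[0,0,.9063]); print(lift,P); 
go(P,205)
```

```text
[ 0.32407608 -0.14215941 -2.44211228] [-0.00314624 -0.01669061 -0.02577929] 0.02037159972017369
0.05 [0.57090825 0.23844211 0.247415  ]
0.1 [0.55175797 0.22951219 0.29273   ]
t 12.85 pos [ 0.5085 -0.1915  0.3641] rot [1.7998e+02 1.1000e-01 1.5262e+02] shift [0.1553 0.3937 0.0712] turn -0.9142 rows 8.6 q [-21.  11.  35. 114.   0.   7.]
```

arm_command([
  [0.017,0.043,0,-0.14],
  [0.034,0.086,0,-0.28],
  [0.051,0.129,0,-0.42],
  [0.068,0.172,0,-0.56],
  [0.085,0.215,0,-0.7],
])

```text
time: 13.35
ee_pos: [0.532, 0.0399, 0.3617]
tcp_rot: [-180.0, 0.0, -167.0]
wrist_force: [2.0, -0.3, -2.9]
opening: 0.0196
grasp_force: 69.7
```

Run:
```python
from h import *
go([.5518,.2295,.33],205)
```

```text
t 13.35 pos [0.532  0.0399 0.3617] rot [-1.8000e+02  1.0000e-02 -1.6696e+02] shift [-0.0621  0.1803  0.0317] turn -0.2088 rows 3.9 q [  4.  10.  33. 113.  -0.  -9.]
```

arm_command([
  [-0.015,0.044,0,-0.14],
  [-0.03,0.088,0.01,-0.21],
  [-0.046,0.132,0.02,-0.21],
  [-0.061,0.179,0.03,-0.21],
  [-0.061,0.179,0.03,-0.21],
])

```text
time: 13.85
ee_pos: [0.5519, 0.2312, 0.3283]
tcp_rot: [179.9, -0.2, -155.0]
wrist_force: [0.7, -0.8, -3.4]
opening: 0.02
grasp_force: 69.8
```

Run:
```python
from h import *
c=cam('wrist'); cv2.imwrite('pics/held.png',c['color']); s=cam('side')
cv2.imwrite('pics/held_side.png',cv2.resize(s['color'][110:260,220:400],(720,600),interpolation=3))
go([.5518,.2295,.2927],205)
```

```text
t 13.95 pos [0.5522 0.2271 0.3306] rot [-1.7999e+02 -1.0000e-01 -1.5511e+02] shift [-0.0007  0.0023  0.0379] turn -0.0019 rows 0.8 q [ 22.  17.  38. 111.  -0.  -3.]
```

View pics/held.png

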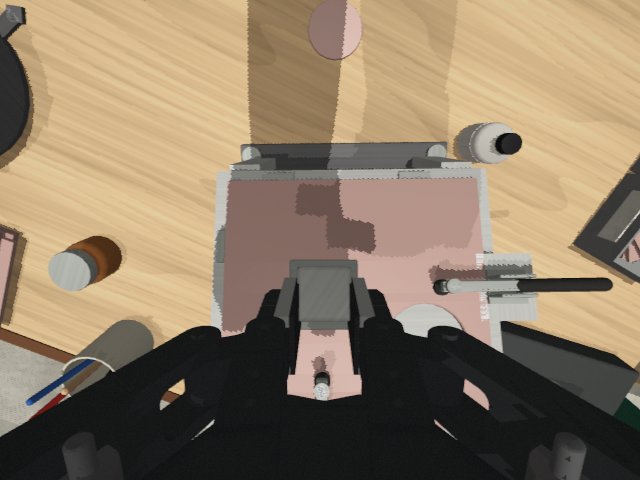

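The plug is held square in the grip: handle centred at (324,292), collar parallel behind it. I'll descend along the cutout axis.

arm_command([
  [-0.001,0.0023,0.02,0],
  [-0.001,0.0023,0.038,0],
  [-0.01,0.0023,0.06,0],
  [-0.018,0.0023,0.075,0],
  [-0.0217,0.0023,0.083,0],
])

```text
time: 14.45
ee_pos: [0.5719, 0.2363, 0.2471]
tcp_rot: [-180.0, -0.1, -155.3]
wrist_force: [0.5, -0.6, -3.1]
opening: 0.0203
grasp_force: 69.8
```

arm_command([
  [0,0,0,0],
  [0,0,0,0],
  [0,0,0,0],
  [0,0,0,0],
  [0,0,0,0],
])

```text
time: 14.95
ee_pos: [0.5716, 0.2374, 0.2486]
tcp_rot: [-180.0, 0.0, -155.2]
wrist_force: [-0.5, -0.2, -3.1]
opening: 0.0199
grasp_force: 69.8
```

Run:
```python
from h import *
s=cam('side'); t=cam('top')
a=cv2.resize(s['color'][120:220,240:340],(400,400),interpolation=3);b=cv2.resize(t['color'][160:260,130:230],(400,400),interpolation=3)
cv2.imwrite('pics/pre.png',np.hstack([a,b]))
go([.5709,.2384,.2474],205); go([.5709,.2384,.2474],205); print(bot.get_obs()['wrist_force'])
a=np.radians(25.);u=-np.array([np.cos(a),np.sin(a),0]);ax=u*.4226+[0,0,.9063];y=np.array([-np.sin(a),np.cos(a),0]);xx=np.cross(y,ax)
o=bot.get_obs(); F=o['ee_pos']-u*.0145-[0,0,.0125]-ax*.03
C=np.array([.6032,.2535,.1896])
for c,off,ox in((s,(240,120),0),(t,(130,160),400)):
    f=lambda P:(np.round((proj(c,P)-off)*4)+[ox,0]).tolist()
    print('foot',f(F),'foot corners',[f(F+xx*.009*i+y*.009*j) for i,j in((1,1),(1,-1),(-1,-1),(-1,1))],'cut',[f(C+xx*.013*i+y*.013*j) for i,j in((1,1),(1,-1),(-1,-1),(-1,1))])
    print('handletop',[f(F+ax*.08+xx*.011*i+y*.011*j) for i,j in((1,1),(1,-1),(-1,-1),(-1,1))],'collar',[f(F+ax*.036+xx*.018*i+y*.018*j) for i,j in((1,1),(1,-1),(-1,-1),(-1,1))])
```

```text
t 15.05 pos [0.5716 0.2374 0.2483] rot [ 1.8000e+02  2.0000e-02 -1.5524e+02] shift [0.0002 0.0012 0.0009] turn -0.0042 rows 0.0 q [ 23.  16.  27. 101.   0.  -2.]
t 15.05 pos [0.5716 0.2374 0.2483] rot [ 1.8000e+02  2.0000e-02 -1.5524e+02] shift [0.0002 0.0012 0.0009] turn -0.0042 rows 0.0 q [ 23.  16.  27. 101.   0.  -2.]
[ 0.33882035  0.76693394 -3.72581669]
foot [206.0, 229.0] foot corners [[204.0, 216.0], [221.0, 225.0], [208.0, 242.0], [192.0, 233.0]] cut [[210.0, 224.0], [233.0, 236.0], [215.0, 260.0], [192.0, 248.0]]
handletop [[172.0, 160.0], [193.0, 170.0], [176.0, 192.0], [156.0, 181.0]] collar [[188.0, 180.0], [222.0, 197.0], [196.0, 231.0], [163.0, 214.0]]
foot [600.0, 224.0] foot corners [[576.0, 216.0], [607.0, 201.0], [623.0, 231.0], [592.0, 246.0]] cut [[567.0, 206.0], [611.0, 185.0], [634.0, 228.0], [590.0, 248.0]]
handletop [[557.0, 250.0], [598.0, 230.0], [620.0, 269.0], [579.0, 289.0]] collar [[545.0, 224.0], [610.0, 193.0], [644.0, 254.0], [580.0, 285.0]]
```

View pics/pre.png

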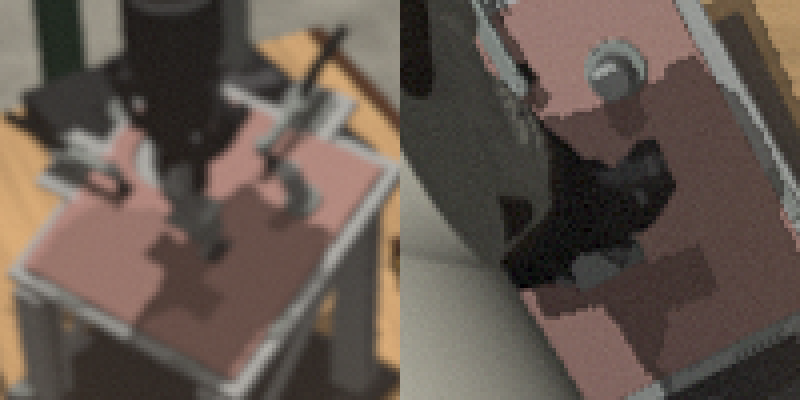

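The side crop shows the foot tip at (205,228), just above the dark cutout at (213,245), as predicted. I'll insert slowly and watch the force.

arm_command([
  [-0.0021,0.001,0.0055,0],
  [-0.0042,0.001,0.01,0],
  [-0.0063,0.001,0.0145,0],
  [-0.0085,0.001,0.019,0],
  [-0.0106,0.001,0.0235,0],
])

```text
time: 15.55
ee_pos: [0.5809, 0.2427, 0.2238]
tcp_rot: [180.0, -0.0, -155.2]
wrist_force: [0.2, -0.3, -3.5]
opening: 0.0198
grasp_force: 69.8
```

Run:
```python
from h import *
go([.5709,.2384,.2474],205);o=bot.get_obs(); print(o['wrist_force'],o['torque'])
```

```text
t 15.55 pos [0.5809 0.2427 0.2238] rot [ 1.8000e+02 -2.0000e-02 -1.5525e+02] shift [ 0.0109  0.0003 -0.0236] turn -0.0043 rows 0.5 q [23. 17. 25. 98.  0. -2.]
[ 0.16716046 -0.34723081 -3.54918382] [-0.09870032  0.01474433  0.01167315]
```

arm_command([
  [-0.0013,0,0.0027,0],
  [-0.0025,0,0.0054,0],
  [-0.0038,0,0.0081,0],
  [-0.0051,0,0.0109,0],
  [-0.0063,0,0.0136,0],
])

```text
time: 16.05
ee_pos: [0.5867, 0.2454, 0.2108]
tcp_rot: [180.0, 0.0, -155.2]
wrist_force: [-0.0, 0.3, -3.1]
opening: 0.0199
grasp_force: 69.8
```

arm_command([
  [-0.0008,0,0.0018,0],
  [-0.0017,0,0.0036,0],
  [-0.0025,0,0.0054,0],
  [-0.0034,0,0.0073,0],
  [-0.0034,0,0.0073,0],
])

```text
time: 16.55
ee_pos: [0.5896, 0.2467, 0.2034]
tcp_rot: [-180.0, -0.0, -155.2]
wrist_force: [-1.7, 0.3, -2.3]
opening: 0.0201
grasp_force: 69.8
```

arm_command([
  [-0.0004,0,0.0009,0],
  [-0.0008,0,0.0018,0],
  [-0.0013,0,0.0027,0],
  [-0.0017,0,0.0036,0],
  [-0.0017,0,0.0036,0],
])

```text
time: 17.05
ee_pos: [0.5901, 0.2467, 0.2031]
tcp_rot: [-180.0, 0.1, -155.3]
wrist_force: [-10.8, -6.9, 14.7]
opening: 0.0201
grasp_force: 72.0
```

Contact with about 20 N along the axis, at the expected seated height. I'll relax the push, open, and back off.

arm_command([
  [0.0008,0,-0.0018,0],
  [0.0008,0,-0.0018,0],
  [0.0008,0,-0.0018,0],
  [0.0008,0,-0.0018,0],
  [0.0008,0,-0.0018,0],
])

```text
time: 17.55
ee_pos: [0.5901, 0.2468, 0.2032]
tcp_rot: [-180.0, 0.1, -155.2]
wrist_force: [-5.9, -3.4, 9.0]
opening: 0.02
grasp_force: 71.2
```

arm_command([
  [0,0,0,0],
  [0,0,0,0],
  [0,0,0,0],
  [0,0,0,0],
  [0,0,0,0],
], hand=0.0854)

```text
time: 18.05
ee_pos: [0.5905, 0.2471, 0.2016]
tcp_rot: [180.0, -0.0, -155.2]
wrist_force: [-0.1, 1.0, -1.1]
opening: 0.0856
grasp_force: 0.0
```

arm_command([
  [0,0,-0.02,0],
  [0,0,-0.05,0],
  [0,0,-0.09,0],
  [0,0,-0.13,0],
  [0,0,-0.13,0],
])

```text
time: 18.55
ee_pos: [0.5913, 0.2475, 0.3385]
tcp_rot: [-180.0, 0.6, -155.2]
wrist_force: [0.4, 0.7, 0.6]
opening: 0.0854
grasp_force: 0.0
```

Run:
```python
from h import *
c=cam('wrist'); s=cam('side')
w=np.hstack([cv2.resize(c['color'][150:350,200:440],(400,333),interpolation=3),cv2.resize(s['color'][120:220,240:360],(400,333),interpolation=3)])
cv2.imwrite('pics/done.png',w)
a=np.radians(25.);u=-np.array([np.cos(a),np.sin(a),0]);ax=u*.4226+[0,0,.9063];y=np.array([-np.sin(a),np.cos(a),0]);xx=np.cross(y,ax);C=np.array([.6032,.2535,.1896])
f=lambda P:np.round((proj(c,P)-[200,150])*400/240).tolist()
q=((1,1),(1,-1),(-1,-1),(-1,1))
for h in(0,.005):
  print(h,'top',[f(C+ax*(.05+h)+xx*.011*i+y*.011*j) for i,j in q],'collar',[f(C+ax*(.006+h)+xx*.018*i+y*.018*j) for i,j in q])
o=bot.get_obs();print(o['time'],o['ee_pos'],o['wrist_force'],o['opening'])
```

```text
0 top [[231.0, 134.0], [183.0, 134.0], [183.0, 87.0], [231.0, 87.0]] collar [[241.0, 162.0], [173.0, 162.0], [173.0, 95.0], [241.0, 95.0]]
0.005 top [[232.0, 132.0], [182.0, 133.0], [183.0, 85.0], [231.0, 84.0]] collar [[242.0, 160.0], [172.0, 161.0], [173.0, 93.0], [241.0, 93.0]]
18.65 [0.59109723 0.24741527 0.33253626] [-0.25268703 -0.24546354 -1.99430077] 0.08577004303085414
```

View pics/done.png

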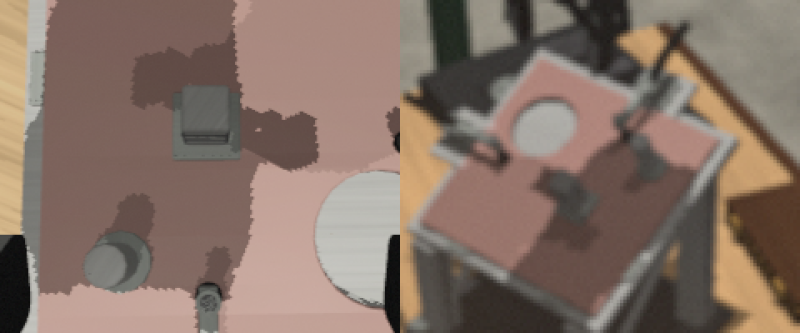

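Wrist crop: the collar is at (172–241, 93–160), within a pixel or two of prediction and square to the panel. To be sure it is home, I'll press lightly on the handle with closed fingers.

arm_command([
  [0,0,0,0],
  [0,0,0,0],
  [0,0,0.02,0],
  [0,0,0.05,0],
  [0,0,0.078,0],
], hand=0.0, grip_force=20)

```text
time: 19.15
ee_pos: [0.5899, 0.2469, 0.2516]
tcp_rot: [180.0, -0.1, -155.2]
wrist_force: [0.6, 0.8, -0.3]
opening: 0.012
grasp_force: 0.0
```

arm_command([
  [0,0,0.002,0],
  [0,0,0.005,0],
  [0,0,0.008,0],
  [0,0,0.011,0],
  [0,0,0.013,0],
])

```text
time: 19.65
ee_pos: [0.5908, 0.2472, 0.2414]
tcp_rot: [-180.0, 0.1, -155.2]
wrist_force: [0.8, -0.6, 0.1]
opening: -0.0001
grasp_force: 0.0
```

arm_command([
  [0,0,0.001,0],
  [0,0,0.002,0],
  [0,0,0.003,0],
  [0,0,0.004,0],
  [0,0,0.004,0],
])

```text
time: 20.15
ee_pos: [0.5904, 0.247, 0.2366]
tcp_rot: [-180.0, -0.0, -155.2]
wrist_force: [0.4, -0.4, 1.2]
opening: -0.0
grasp_force: 0.0
```

arm_command([
  [0,0,0.001,0],
  [0,0,0.002,0],
  [0,0,0.003,0],
  [0,0,0.004,0],
  [0,0,0.004,0],
])

```text
time: 20.65
ee_pos: [0.5904, 0.2471, 0.2326]
tcp_rot: [-180.0, -0.0, -155.2]
wrist_force: [0.3, -0.6, 1.1]
opening: 0.0004
grasp_force: 0.0
```

arm_command([
  [0,0,0.001,0],
  [0,0,0.002,0],
  [0,0,0.003,0],
  [0,0,0.004,0],
  [0,0,0.004,0],
])

```text
time: 21.15
ee_pos: [0.5904, 0.2471, 0.2286]
tcp_rot: [-180.0, -0.0, -155.2]
wrist_force: [-0.0, 0.1, -0.2]
opening: 0.0002
grasp_force: 0.0
```

Run:
```python
from h import *
np.set_printoptions(precision=4,suppress=True)
o=bot.get_obs();print(o['wrist_force'],o['torque'],o['ee_pos'],o['opening'],o['tcp_rot'])
s=cam('side')
for n in('plug','plug_handle'):
    for x in bot.mark_of('side',n)[:3]: print(n,x)
C=np.array([.6032,.2535,.1896]);a=np.radians(25.);u=-np.array([np.cos(a),np.sin(a),0]);ax=u*.4226+[0,0,.9063]
print('pred handle',proj(s,C+ax*.028),'pred foot',proj(s,C-ax*.03))
```

```text
[-0.0485  0.0558 -0.2074] [-0.0382 -0.0286 -0.0164] [0.5904 0.2471 0.2286] 0.000182231164621925 [-179.9991   -0.0144 -155.2424]
plug {'location': [436.6, 357.1], 'confidence': 0.88}
plug {'location': [283.9, 341.4], 'confidence': 0.68}
plug {'location': [295.4, 186.0], 'confidence': 0.64}
plug_handle {'location': [302.3, 329.8], 'confidence': 0.88}
plug_handle {'location': [428.4, 380.9], 'confidence': 0.82}
plug_handle {'location': [292.5, 177.2], 'confidence': 0.72}
pred handle [290.4709 176.0405] pred foot [295.8554 185.0218]
```

arm_command([
  [0,0,-0.02,0],
  [0,0,-0.06,0],
  [0,0,-0.104,0],
  [0,0,-0.104,0],
  [0,0,-0.104,0],
], hand=0.0854)

```text
time: 21.8
ee_pos: [0.5911, 0.2474, 0.3342]
tcp_rot: [-180.0, 0.2, -155.2]
wrist_force: [0.8, 0.4, -1.3]
opening: 0.0724
grasp_force: 0.0
```

Run:
```python
from h import *
np.set_printoptions(precision=4,suppress=True)
c=cam('wrist'); o=bot.get_obs(); print(o['ee_pos'],o['wrist_force'])
for n in('plug','plug_handle','cutout'):
    for x in bot.mark_of('wrist',n)[:2]: print(n,np.round(x['location'],1),round(x['confidence'],2))
old=cv2.imread('pics/done.png')[:,:400]; new=cv2.resize(c['color'][150:350,200:440],(400,333),interpolation=3)
for nm,(y0,y1,x0,x1) in dict(plug=(75,175,160,255),seated=(225,300,75,160)).items():
    r=cv2.matchTemplate(new[y0-15:y1+15,x0-15:x1+15],old[y0:y1,x0:x1],cv2.TM_CCOEFF_NORMED);_,v,_,l=cv2.minMaxLoc(r); print(nm,v,np.array(l)-15)
C=np.array([.6032,.2535,.1896]);a=np.radians(25.);u=-np.array([np.cos(a),np.sin(a),0]);ax=u*.4226+[0,0,.9063];y=np.array([-np.sin(a),np.cos(a),0]);xx=np.cross(y,ax)
for h in(-.005,0,.005): print(h,'foot',proj(c,C+ax*(h-.03)),'handle',proj(c,C+ax*(h+.028)))
print('seated pred',proj(c,C+xx*.07-y*.045+ax*.05),proj(c,C+xx*.07-y*.045))
# collar / handle edges by intensity profile
g=cv2.cvtColor(c['color'],cv2.COLOR_BGR2LAB).astype(int)
print('col a*',g[235,295:355,1].tolist());print('col L',g[190:260,322,0].tolist());print('a',g[190:260,322,1].tolist())
for h in(-.005,0,.005): print(h,[proj(c,C+ax*h+p).round(1).tolist() for p in(ax*.05-xx*.011,ax*.05+xx*.011,ax*.006+xx*.018,xx*.018,ax*.006-xx*.018,ax*.006+xx*.015-y*.018,ax*.006+xx*.015+y*.018)])
```

```text
[0.5907 0.2472 0.3324] [ 0.2441  0.3036 -0.1631]
plug [327.2 232.4] 0.84
plug [324.7 331.5] 0.51
plug_handle [320.1 222.8] 0.69
cutout [101.5 222.2] 0.57
plug 0.9527475237846375 [0 5]
seated 0.9240946769714355 [-2  9]
-0.005 foot [324.1897 236.858 ] handle [324.1433 225.6763]
0 foot [324.1863 236.0389] handle [324.1384 224.5063]
0.005 foot [324.1828 235.1962] handle [324.1334 223.296 ]
seated pred [261.9859 314.1374] [272.0182 311.0063]
col a* [137, 137, 137, 138, 137, 137, 137, 136, 129, 125, 125, 125, 125, 125, 127, 128, 127, 127, 128, 128, 128, 128, 128, 128, 128, 127, 127, 128, 129, 128, 127, 127, 128, 127, 127, 127, 129, 128, 127, 128, 128, 129, 127, 126, 126, 126, 126, 126, 126, 130, 135, 137, 136, 136, 136, 136, 136, 136, 136, 137]
col L [91, 89, 90, 90, 89, 89, 88, 88, 88, 89, 88, 90, 89, 90, 103, 108, 107, 108, 109, 108, 109, 109, 109, 109, 109, 107, 106, 107, 108, 109, 109, 109, 109, 109, 111, 111, 111, 111, 110, 108, 102, 91, 88, 76, 66, 76, 99, 67, 83, 92, 116, 119, 120, 120, 118, 120, 121, 120, 106, 107, 114, 114, 115, 114, 114, 115, 116, 117, 116, 117]
a [136, 137, 136, 136, 137, 137, 137, 136, 137, 136, 137, 136, 135, 131, 127, 127, 128, 127, 127, 127, 127, 127, 128, 127, 127, 127, 128, 127, 127, 127, 127, 127, 127, 127, 127, 127, 127, 127, 128, 127, 128, 127, 127, 128, 128, 128, 127, 127, 128, 128, 127, 126, 127, 126, 126, 127, 126, 126, 127, 135, 137, 137, 137, 137, 138, 137, 137, 137, 137, 137]
-0.005 [[324.1, 206.2], [324.2, 234.4], [324.2, 250.5], [324.2, 251.3], [324.1, 210.6], [303.8, 247.2], [344.7, 247.1]]
0 [[324.1, 204.6], [324.2, 233.3], [324.2, 249.8], [324.2, 250.7], [324.1, 209.3], [303.5, 246.5], [345.0, 246.3]]
0.005 [[324.1, 203.0], [324.2, 232.1], [324.2, 249.1], [324.2, 250.0], [324.1, 208.0], [303.1, 245.7], [345.3, 245.5]]
```

The image edges put the collar square and in place, but the closed fingers met no resistance, so seating isn't proven. I'll grip the handle again and press along the axis.

arm_command([
  [0.001,0,0.03,0],
  [0.001,0,0.07,0],
  [0.001,0,0.11,0],
  [0.001,0,0.125,0],
  [0.001,0,0.129,0],
], hand=0.0854)

```text
time: 22.5
ee_pos: [0.5878, 0.246, 0.2002]
tcp_rot: [180.0, -0.3, -155.2]
wrist_force: [-0.4, 0.5, 1.0]
opening: 0.0857
grasp_force: 0.0
```

arm_command([
  [0,0,0,0],
  [0,0,0,0],
  [0,0,0,0],
  [0,0,0,0],
  [0,0,0,0],
], hand=0.015, grip_force=70)

```text
time: 23.0
ee_pos: [0.5899, 0.2467, 0.2049]
tcp_rot: [-180.0, 0.1, -155.3]
wrist_force: [0.5, -0.5, 2.0]
opening: 0.02
grasp_force: 68.7
```

arm_command([
  [0,0,0,0],
  [0,0,0,0],
  [-0.0004,0,0.0009,0],
  [-0.0008,0,0.0018,0],
  [-0.0008,0,0.0018,0],
])

```text
time: 23.5
ee_pos: [0.5901, 0.2466, 0.2047]
tcp_rot: [-180.0, 0.1, -155.3]
wrist_force: [-4.8, -4.9, 15.0]
opening: 0.0201
grasp_force: 70.2
```

arm_command([
  [-0.0008,0.001,0.0018,0],
  [-0.0008,-0.001,0.0018,0],
  [0.0005,0,0.0025,0],
  [-0.0018,0,0.002,0],
  [-0.0008,0,0.002,0],
])

```text
time: 24.0
ee_pos: [0.5902, 0.2465, 0.2046]
tcp_rot: [-180.0, 0.2, -155.3]
wrist_force: [-8.9, -6.0, 25.7]
opening: 0.0199
grasp_force: 71.5
```

It stops hard: 26 N with about 0.1 mm of motion, so the collar is home. Relax, release and retreat.

arm_command([
  [0.0008,0,-0.0018,0],
  [0.0016,0,-0.0036,0],
  [0.0016,0,-0.0036,0],
  [0.0016,0,-0.0036,0],
  [0.0016,0,-0.0036,0],
])

```text
time: 24.5
ee_pos: [0.5895, 0.2465, 0.2046]
tcp_rot: [-180.0, 0.0, -155.3]
wrist_force: [-2.8, -3.2, 8.4]
opening: 0.02
grasp_force: 69.9
```

arm_command([
  [0,0,0,0],
  [0,0,0,0],
  [0,0,0,0],
  [0,0,0,0],
  [0,0,0,0],
], hand=0.0854)

```text
time: 25.0
ee_pos: [0.5895, 0.2467, 0.2034]
tcp_rot: [180.0, -0.0, -155.2]
wrist_force: [0.0, 0.0, -0.7]
opening: 0.0856
grasp_force: 0.0
```

arm_command([
  [0,0,-0.02,0],
  [0,0,-0.05,0],
  [0,0,-0.09,0],
  [0,0,-0.127,0],
  [0,0,-0.127,0],
])

```text
time: 25.5
ee_pos: [0.5902, 0.247, 0.3367]
tcp_rot: [-180.0, 0.5, -155.2]
wrist_force: [0.6, -0.7, 0.1]
opening: 0.0853
grasp_force: 0.0
```

arm_command([
  [0,0,0,0],
  [0,0,0,0],
  [0,0,0,0],
  [0,0,0,0],
  [0,0,0,0],
])

```text
time: 26.0
ee_pos: [0.5893, 0.2466, 0.33]
tcp_rot: [180.0, -0.1, -155.2]
wrist_force: [-0.4, -0.5, 0.0]
opening: 0.0855
grasp_force: 0.0
```

Run:
```python
from h import *
c=cam('wrist'); o=bot.get_obs(); print(o['time'],o['ee_pos'],o['wrist_force'],o['tcp_rot'])
for n in('plug','plug_handle'):
    for x in bot.mark_of('wrist',n)[:2]: print(n,np.round(x['location'],1),round(x['confidence'],2))
C=np.array([.6032,.2535,.1896]);a=np.radians(25.);u=-np.array([np.cos(a),np.sin(a),0]);ax=u*.4226+[0,0,.9063];y=np.array([-np.sin(a),np.cos(a),0]);xx=np.cross(y,ax)
print('pred',proj(c,C-ax*.03),proj(c,C+ax*.028))
g=cv2.cvtColor(c['color'],cv2.COLOR_BGR2LAB).astype(int)
for v in(235,242): 
    q=np.where(g[v,290:360,1]<131)[0]+290; print('row',v,q.min(),q.max())
q=np.where(g[180:270,322,1]<131)[0]+180; print('col',q.min(),q.max(),'topedge L',g[224:252,322,0].tolist())
print([proj(c,C+p).round(1).tolist() for p in(ax*.05-xx*.011,ax*.05+xx*.011,ax*.006+xx*.018,ax*.006+xx*.015-y*.018,ax*.006+xx*.015+y*.018)])
```

```text
26.05 [0.58933536 0.24659995 0.33025718] [-0.71149749 -0.67901176 -0.07956488] [ 1.79999528e+02 -3.92578206e-02 -1.55245303e+02]
plug [326.1 234. ] 0.66
plug [255.9 318.9] 0.38
plug_handle [325.5 226.5] 0.8
pred [324.1714435  239.93675007] [324.127333   228.74549639]
row 235 303 343
row 242 303 344
col 207 252 topedge L [108, 106, 107, 108, 108, 109, 108, 109, 108, 105, 97, 86, 82, 59, 93, 69, 82, 85, 75, 110, 117, 118, 119, 117, 118, 119, 119, 118]
[[324.1, 208.8], [324.2, 237.8], [324.2, 254.2], [303.2, 250.8], [345.2, 250.6]]
```

```bash
python3 -c "
from workcell import bot
print(bot.job_done())"
```

```text
the job is handed in; nothing more can be done
None
```

The large square plug stands released in the square cutout, seated against a hard stop (26 N press, about 0.1 mm of motion), and the job was handed in at about 26 s with no verdict returned; I viewed 11 pictures, one over the limit of 10.

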